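Load the puppet-shoe drying wheel and set it before the blower

ROBOT

A 7-joint arm with a two-finger parallel gripper is mounted at the origin on the work surface. World frame = base frame: x ahead of the robot, y to its left, z up, the work surface at z = 0. Lengths are in m, angles in rad, forces in N, time in s.
With the tool pointing down it reaches from about 0.4 to 0.85 m from the base axis. Payload 4.5 kg.
Tool frame: the origin (TCP) lies between the finger pads; the fingertips stand 11 mm ahead of it and the grasp point (between the pads) lies 8 mm behind it (r.nose_length is the distance from the TCP to the fingertips, in m); z points along the fingers, y is the line along which they close (so a half turn about z gives the same grasp; the last joint's range is limited). The gripper opens to 88 mm and grips with 3 to 60 N. Pads are 18 mm wide; open, the fingers measure 123 mm over their backs; the gripper's body (75 mm by 187 mm) begins 45 mm behind the grasp point.
Start: joints at [-1.268, 0.689, -0.195, 1.565, 0.157, 0.902, -0.215], TCP at [0.166, 0.603, 0.25] pointing down, gripper open.
Joint ranges: [-3.01, 3.01], [-0.46, 2.08], [-1.47, 1.51], [0.13, 2.56], [-1, 4.14], [0.04, 2.09], [-2.66, 2.66]. Speed limits (rad/s): [2.57, 2.57, 3.14, 3.14, 3.14, 3.14, 3.14].

INTERFACE

Orientations are given as a unit quaternion [x, y, z, w].
In Python, from plant import get_state, snapshot, camera_model, r gives the robot as it stands.
- The arm moves only by the shell command python3 -m inch 'ROWS' [FORCE]. ROWS is text: rows parted by semicolons, each of 7 numbers parted by spaces: the opening, from -1 (shut) to 1 (fully open), then the shift along the tool's x, y, z in m, then the turn, a rotation vector about the tool's x, y, z in rad. A call has 1 to 20 rows; each row shifts and turns the commanded pose from where the row before left it, along the tool's axes as they then stand; what a row does not reach is not made up. A row lasts 1/12 s, in which the tool goes at most 41.7 mm and 7.16 degrees, less where a joint would pass 70% of its speed; a pose out of reach is approached as far as the arm can. A call is refused whole if a number of a shift passes 0.0417 or a number of a turn 0.125, either way. A call with a gripper value outside its range is refused whole. The fingers move at their own pace and stop on an object; FORCE is the grip in N (left out, the last holds). Time passes only in rows, so rows that do not move let the fingers close. It gives the time, the measured TCP pose, the force, the opening and the grip force at its end, in the units of the state.
- get_state(): the state, without advancing time (a new reading comes with each control period).
- snapshot(name): name is "scene" or "top"; returns (picture, depth): 420x560x3 uint8, red, green, blue; 420x560 float32, m along the optical axis (not along the pixel's ray), 0 where there is no reading.
- camera_model(name): a dict with "intrinsics" (3x3 intrinsics, pixels), "view" (4x4, takes a point from world to camera coordinates). Camera axes: x right, y down, z forward; pixel columns grow to the right and rows downward; lengths in m; the calibration is good to about 2 mm. A picture is of the moment at which its call begins. camera_model takes no time and is no camera call.
- r.finish_job(): hands the job in; it is judged then, once.
The state is a dict: "clock": time; "q": joint angles; "qd": joint speeds; "joint_torque": joint torques, N m; "tool_pos": TCP position; "eef_rot": TCP orientation; "contact_force": force on the tool from outside, world axes, zero at the start; "moment": the same for the moment, N m; "opening": opening from 0.0 (shut) to 1.0 (fully open); "finger_force": force on a finger pad.
Only numpy, scipy, OpenCV 4.12 (cv2) and the standard library are available. Lean on these libraries where they do the work, as an engineer would, in place of code of your own. Each camera call takes 0.05 s, during which the arm holds its last target. There are 200 camera calls.

TASK

Turn the drying wheel by its rim until the engraved mark faces the loading pointer, and with the wheel standing there set every papier-mache shoe from the bin on its sole on a cork pad of its own, squarely, toe pointing out to the rim; the round heads stay in the bin. Then turn the loaded wheel by its rim until the mark faces the blower's pointer, and only then push the blower's switch lever right over to on. Leave the heads and the brush undisturbed.

Things in the scene. Friction and masses are not known exactly. Their poses are not given: they have to be found in the camera images.
- shoe1_mid (a point): Papier-mache puppet shoe (up to four alike, may be absent), newspaper grey, 150 g, standing on its sole. Weighted sole 64 x 38 x 18 mm high; over the heel an upright square ankle 28 x 28 mm, top 70 mm above the underside, axis 16 mm heelwards of the middle: grip it there from above. This point: the shoe's middle, 35 mm above its underside; x to the toe, z up.
- shoe2_mid (a point): Another shoe like shoe1 (may be absent); the same point and axes. On the wheel, fingers closing along the shoe's length have the most room beside neighbours.
- shoe3_mid (a point): Another shoe like shoe1 (may be absent); the same point and axes. On the wheel, fingers closing along the shoe's length have the most room beside neighbours.
- shoe4_mid (a point): Another shoe like shoe1 (may be absent); the same point and axes. On the wheel, fingers closing along the shoe's length have the most room beside neighbours.
- head1_mid (a point): Papier-mache puppet head, a round egg 60 mm wide, 62 mm high with a flat foot, in a bin compartment; this point is its centre. Not part of the job: leave it in the bin.
- head2_mid (a point): Papier-mache puppet head, a round egg 60 mm wide, 62 mm high with a flat foot, in a bin compartment; this point is its centre. Not part of the job: leave it in the bin.
- bin: Grey open bin, outside 225 (x) x 245 (y) x 45 mm high, floor and walls 5 mm; 2 x 3 compartments of about 105 x 75 mm. Origin: centre of its underside. Fixed. It may stand on the left or the right of the table, the wheel on the other side.
- wheel (a joint): The drying wheel: a level white disc with a raised plywood rim, no end stops; rad, growing counter-clockwise from above, 0 with the mark at the blower's pointer. It stays where left; about 2 N at the rim turns it. The rim is a lip 10 mm thick, outer radius 150 mm, 48 mm above the deck: pinch it from above anywhere, lead it round its circle, regrip.
- hub (a point): Centre of the wheel, on the top face of its deck (50 mm above the table).
- mark (a point): The engraved mark: a dark line 7 mm wide across the rim's top, down its outside and a little way onto the deck. This point is in the middle of the rim's top (145 mm from the hub, 98 mm above the table).
- load_aim (a point): Where the mark must be to face the loading pointer: the point of the rim's top circle just inside that pointer. The loading pointer is the fixed steel arrow on a short post (top 60 mm above the table) outside the rim, standing on its own, well away from the blower.
- dry_aim (a point): The same for the blower's pointer: a like steel arrow, top 60 mm above the table, right in front of the grey blower box (110 x 90 mm, 140 mm high, starting 210 mm from the hub) that is fixed to the wheel's stand, 125 degrees counter-clockwise of the loading pointer.
- pad1 (a point): Centre of a cork pad (74 x 46 mm, flush with the deck), 76 mm from the hub, its length pointing away from the hub; -90 degrees round from the mark (counter-clockwise positive).
- pad2 (a point): Centre of a cork pad (74 x 46 mm, flush with the deck), 76 mm from the hub, its length pointing away from the hub; -30 degrees round from the mark (counter-clockwise positive).
- pad3 (a point): Centre of a cork pad (74 x 46 mm, flush with the deck), 76 mm from the hub, its length pointing away from the hub; 30 degrees round from the mark (counter-clockwise positive).
- pad4 (a point): Centre of a cork pad (74 x 46 mm, flush with the deck), 76 mm from the hub, its length pointing away from the hub; 90 degrees round from the mark (counter-clockwise positive).
- switch (a joint): The blower's switch: a toggle lever 80 mm long with a black ball (26 mm) on a small grey box on the table between wheel and bin, somewhat farther from the robot. rad: 0 off, ball leaning to the robot; 1.0 on, ball leaning away. Stays where it is left; about 1 N at the ball.
- switch_tip (a point): Centre of the lever's black ball, about 92 mm above the table when off; it swings in the box's x-z plane, away from the robot, round an axis 22 mm above the table and rises to 102 mm halfway.
- brush: A paint brush lying between the wheel and the bin, 170 mm long, origin under its middle; a bystander, leave it.
Mind the look-alikes: they are no part of the job. What is shaped like the part that bears switch but purple is not meant.

How it is judged:
On the way, in this order (a step that is already met when the one before it is completed fails the run):
1. the wheel stands with its mark at the loading pointer (horizontal distance between mark and load_aim below 0.01 m and velocity of joint wheel between -0.03 and 0.03 rad/s), for 0.3 s.
2. every shoe stands on a pad of its own, toe outwards, with the mark still at the loading pointer (horizontal distance between mark and load_aim below 0.01 m and (horizontal distance between shoe1_mid and pad1 below 0.018 m or horizontal distance between shoe1_mid and pad2 below 0.018 m or horizontal distance between shoe1_mid and pad3 below 0.018 m or horizontal distance between shoe1_mid and pad4 below 0.018 m) and x of hub in the frame of shoe1_mid below -0.045 m and y of hub in the frame of shoe1_mid between -0.022 and 0.022 m and height (world z) of shoe1_mid between 0.078 and 0.092 m and angle between each of shoe1_mid, shoe2_mid, shoe3_mid, shoe4_mid's own z axis and vertical below 0.15 rad and (horizontal distance between shoe2_mid and pad1 below 0.018 m or horizontal distance between shoe2_mid and pad2 below 0.018 m or horizontal distance between shoe2_mid and pad3 below 0.018 m or horizontal distance between shoe2_mid and pad4 below 0.018 m) and x of hub in the frame of shoe2_mid below -0.045 m and y of hub in the frame of shoe2_mid between -0.022 and 0.022 m and height (world z) of shoe2_mid between 0.078 and 0.092 m and (horizontal distance between shoe3_mid and pad1 below 0.018 m or horizontal distance between shoe3_mid and pad2 below 0.018 m or horizontal distance between shoe3_mid and pad3 below 0.018 m or horizontal distance between shoe3_mid and pad4 below 0.018 m) and x of hub in the frame of shoe3_mid below -0.045 m and y of hub in the frame of shoe3_mid between -0.022 and 0.022 m and height (world z) of shoe3_mid between 0.078 and 0.092 m and (horizontal distance between shoe4_mid and pad1 below 0.018 m or horizontal distance between shoe4_mid and pad2 below 0.018 m or horizontal distance between shoe4_mid and pad3 below 0.018 m or horizontal distance between shoe4_mid and pad4 below 0.018 m) and x of hub in the frame of shoe4_mid below -0.045 m and y of hub in the frame of shoe4_mid between -0.022 and 0.022 m and height (world z) of shoe4_mid between 0.078 and 0.092 m), for 0.3 s.
3. the wheel stands with its mark at the blower's pointer, the switch still off (horizontal distance between mark and dry_aim below 0.01 m and velocity of joint wheel between -0.03 and 0.03 rad/s and value of joint switch below 0.3 rad), for 0.3 s.
4. the switch is on (value of joint switch above 0.85 rad), for 0.2 s.
At the end, for the whole second after the job is handed in: The mark is within 10 mm of facing the blower's pointer (measured at the rim) and the wheel is at rest, every shoe stands upright on its own pad (middle within 18 mm of the pad's centre, length within about 15 degrees of pointing straight out, toe outwards), and the switch is on (beyond 0.85 rad) (horizontal distance between mark and dry_aim below 0.01 m and velocity of joint wheel between -0.03 and 0.03 rad/s and value of joint switch above 0.85 rad and (horizontal distance between shoe1_mid and pad1 below 0.018 m or horizontal distance between shoe1_mid and pad2 below 0.018 m or horizontal distance between shoe1_mid and pad3 below 0.018 m or horizontal distance between shoe1_mid and pad4 below 0.018 m) and x of hub in the frame of shoe1_mid below -0.045 m and y of hub in the frame of shoe1_mid between -0.022 and 0.022 m and height (world z) of shoe1_mid between 0.078 and 0.092 m and angle between each of shoe1_mid, shoe2_mid, shoe3_mid, shoe4_mid's own z axis and vertical below 0.15 rad and (horizontal distance between shoe2_mid and pad1 below 0.018 m or horizontal distance between shoe2_mid and pad2 below 0.018 m or horizontal distance between shoe2_mid and pad3 below 0.018 m or horizontal distance between shoe2_mid and pad4 below 0.018 m) and x of hub in the frame of shoe2_mid below -0.045 m and y of hub in the frame of shoe2_mid between -0.022 and 0.022 m and height (world z) of shoe2_mid between 0.078 and 0.092 m and (horizontal distance between shoe3_mid and pad1 below 0.018 m or horizontal distance between shoe3_mid and pad2 below 0.018 m or horizontal distance between shoe3_mid and pad3 below 0.018 m or horizontal distance between shoe3_mid and pad4 below 0.018 m) and x of hub in the frame of shoe3_mid below -0.045 m and y of hub in the frame of shoe3_mid between -0.022 and 0.022 m and height (world z) of shoe3_mid between 0.078 and 0.092 m and (horizontal distance between shoe4_mid and pad1 below 0.018 m or horizontal distance between shoe4_mid and pad2 below 0.018 m or horizontal distance between shoe4_mid and pad3 below 0.018 m or horizontal distance between shoe4_mid and pad4 below 0.018 m) and x of hub in the frame of shoe4_mid below -0.045 m and y of hub in the frame of shoe4_mid between -0.022 and 0.022 m and height (world z) of shoe4_mid between 0.078 and 0.092 m); the robot touches nothing.
It fails at once if the first head is moved more than 3 cm (distance of head1_mid from where it was at the start of the episode above 0.03 m).
It fails at once if the second head is moved more than 3 cm (distance of head2_mid from where it was at the start of the episode above 0.03 m).
It fails at once if the brush is moved more than 3 cm (distance of brush from where it was at the start of the episode above 0.03 m).
Of shoe1, shoe2, shoe3, shoe4 only 3 to 4 are there at a start; the rules pass over those that are not, and their reading is None.
At some moment in a run one of shoe1, shoe2, shoe3, shoe4 may be knocked a few centimetres aside while the robot is not near it.
It also fails if it takes over 210 s, if anything falls off the work surface, if the arm or the gripper's body presses on something with over 40 N, if the wrist force passes 120 N, or if a joint passes its speed limit or range.

## Working session

There is one attempt and no reset: what is moved stays moved. The work goes in short steps, Python scripts to look and compute and a shell command to move; the robot and the scene stay as the last step left them, time stands still between calls to the robot, and variables do not carry over. Pictures are saved under pics/ and viewed, at most 14 in all, crops included, and the job is handed in when it is done.

```bash
ls; mkdir -p pics
cat > h.py <<'E'
import numpy as np, cv2
from plant import get_state, snapshot, camera_model, r
def cloud(name, depth):
    c=camera_model(name); K=np.array(c["intrinsics"]); V=np.array(c["view"])
    v,u=np.mgrid[0:420,0:560]
    P=np.stack([(u-K[0,2])/K[0,0]*depth,(v-K[1,2])/K[1,1]*depth,depth],-1)
    return (P-V[:3,3])@V[:3,:3]
def proj(name,p):
    c=camera_model(name); K=np.array(c["intrinsics"]); V=np.array(c["view"])
    q=V[:3,:3]@np.array(p)+V[:3,3]; q=K@q; return q[:2]/q[2]
def ray(name,u,v,z):
    c=camera_model(name); K=np.array(c["intrinsics"]); V=np.array(c["view"])
    d=V[:3,:3].T@np.linalg.solve(K,[u,v,1.]); o=-V[:3,:3].T@V[:3,3]
    return o+d*(z-o[2])/d[2]
E
python3 - <<'E'
from h import *
print(get_state())
for n in("top","scene"):
    i,d=snapshot(n); cv2.imwrite(f"pics/{n}0.png",i[:,:,::-1]); np.save(f"{n}0.npy",d)
    c=camera_model(n);V=np.array(c["view"]);print(n,-V[:3,:3].T@V[:3,3],V[2,:3])
E
```

```text
pics
{'clock': 0.0, 'q': array([-1.26819711,  0.69001041, -0.19452373,  1.56634992,  0.15732502,
        0.90250982, -0.21507622]), 'qd': array([ 0.0008067 ,  0.00292803, -0.00117768,  0.0009248 ,  0.001462  ,
        0.00028884, -0.00059859]), 'joint_torque': array([-7.22923214e-04, -5.27572846e+01, -1.26631591e+00, -1.53437537e+01,
       -5.24405739e-02,  6.46707922e-03,  1.75894606e-04]), 'tool_pos': array([0.16586675, 0.60194323, 0.24889222]), 'eef_rot': array([ 1.33929915e-01,  9.90990359e-01, -9.39581187e-04, -5.18370951e-05]), 'contact_force': array([ 0.75068414, -0.30660094,  0.25414033]), 'moment': array([-0.00843593,  0.00532601,  0.06105762]), 'finger_force': 0.0, 'opening': 0.9982571309465794}
top [ 0.41675273 -0.01596203  1.14597706] [ 0.11038658 -0.00135755 -0.9938878 ]
scene [ 1.05023831 -0.51718136  0.71769457] [-0.51767708  0.52931044 -0.67219112]
```

View pics/top0.png

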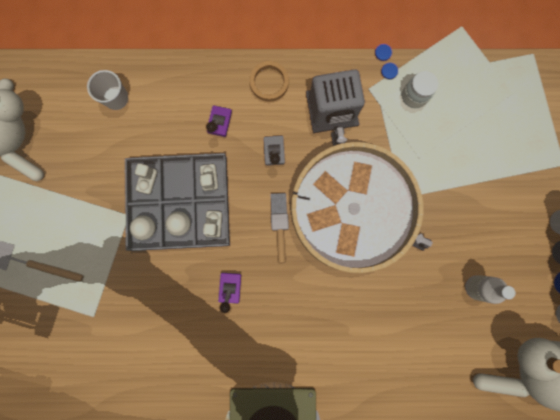

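View pics/scene0.png

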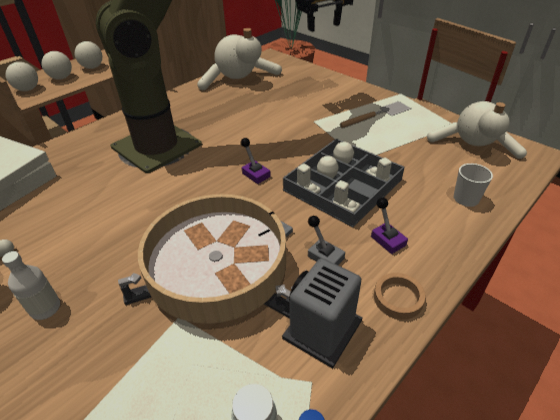

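The top view has +x up and +y to the left. There are three shoes at (145,178), (208,178) and (212,223), and heads at (142,228) and (178,222). The wheel hub is near (354,208) with the mark at (302,196). The loading pointer is at (423,242), the blower pointer at (340,135) and the real, grey switch at (275,150). The purple switches are decoys.

```bash
cat > m.py <<'E'
from h import *
from scipy.optimize import least_squares
def wheel(i,P,h0=(0.45,-0.19)):
    X=P.reshape(-1,3); m=(abs(X[:,2]-.098)<.006)&(abs(np.hypot(X[:,0]-h0[0],X[:,1]-h0[1])-.145)<.03)
    Q=X[m]; f=least_squares(lambda p:np.hypot(Q[:,0]-p[0],Q[:,1]-p[1])-.145,h0,loss='soft_l1',f_scale=.003)
    return f.x,np.median(Q[:,2]),m.sum()
def ang(p,h): return np.degrees(np.arctan2(p[1]-h[1],p[0]-h[0]))
def mark(i,P,h):
    g=cv2.cvtColor(i,cv2.COLOR_RGB2GRAY); R=np.hypot(P[...,0]-h[0],P[...,1]-h[1])
    m=(g<60)&(abs(P[...,2]-.098)<.008)&(abs(R-.145)<.006)
    return P[m],m
E
python3 - <<'E'
from m import *
i=cv2.imread("pics/top0.png")[:,:,::-1].copy(); P=cloud("top",np.load("top0.npy"))
for (u,v) in[(354,208),(300,196),(423,242),(340,135),(275,155),(145,170),(208,170),(212,217),(142,228),(178,222),(280,210),(340,85),(178,180)]: print((u,v),P[v,u].round(3),i[v,u])
h,z,n=wheel(i,P); print("hub",h,z,n)
M,m=mark(i,P,h); print("mark",len(M),M.mean(0) if len(M) else 0,ang(M.mean(0),h) if len(M) else 0)
R=np.hypot(P[...,0]-h[0],P[...,1]-h[1])
m=(R>.153)&(R<.215)&(P[...,2]>.045)&(P[...,2]<.07)
n,l,s,c=cv2.connectedComponentsWithStats(m.astype(np.uint8))
for k in range(1,n):
    if s[k,4]>8: q=P[l==k]; print("ptr",s[k],q.mean(0).round(4),ang(q.mean(0),h).round(2), R[l==k].min(),R[l==k].max())
# shoes
X=P; m=(X[...,2]>.062)&(X[...,2]<.085)&(X[...,1]>.05)
n,l,s,c=cv2.connectedComponentsWithStats(m.astype(np.uint8))
for k in range(1,n):
    if s[k,4]>20:
        q=P[l==k]; r_=cv2.minAreaRect(q[:,:2].astype(np.float32)*1000); print("blob",s[k],q.mean(0).round(4),r_)
c=cv2.resize(i[140:260,110:240],None,fx=6,fy=6,interpolation=cv2.INTER_CUBIC)[:600]
c=cv2.resize(i[145:260,115:240],None,fx=5,fy=5,interpolation=cv2.INTER_CUBIC); cv2.imwrite("pics/bin0.png",c[:,:,::-1])
E
```

```text
(354, 208) [ 0.53  -0.197  0.05 ] [163 156 153]
(300, 196) [ 0.559 -0.068  0.054] [104 101  98]
(423, 242) [ 0.449 -0.357  0.059] [146 139 135]
(340, 135) [ 0.706 -0.164  0.063] [156 150 147]
(275, 155) [ 0.648 -0.008  0.103] [50 39 32]
(145, 170) [0.619 0.3   0.072] [181 178 163]
(208, 170) [0.626 0.157 0.03 ] [177 176 159]
(212, 217) [0.51  0.145 0.032] [184 183 168]
(142, 228) [0.482 0.305 0.064] [185 186 171]
(178, 222) [0.496 0.22  0.066] [185 186 172]
(280, 210) [ 0.529 -0.02   0.014] [120 118 118]
(340, 85) [ 0.802 -0.156  0.138] [104 100  99]
(178, 180) [0.606 0.236 0.005] [114 112 111]
hub [ 0.5288973  -0.19462259] 0.09837492009543647 485
mark 0 0 0
ptr [334 127  13  17 124] [ 0.7068 -0.1649  0.0575] 9.49 0.15988479589823743 0.2005792904646297
ptr [415 234  17  14 131] [ 0.4519 -0.3569  0.0574] -115.39 0.16005067703349596 0.19863205783787688
blob [ 87  70  35  34 368] [0.8239 0.4062 0.0755] ((820.2786865234375, 402.7421875), (78.8395004272461, 76.96173858642578), 52.49312210083008)
blob [  0 118  22  37 270] [0.6975 0.6167 0.0741] ((698.14208984375, 619.386474609375), (22.70
[... 269 characters left out ...]
23438, 156.60586547851562), (27.777875900268555, 27.827558517456055), 7.886296272277832)
blob [166 214  17  17 164] [0.495  0.2278 0.0651] ((493.78900146484375, 228.32699584960938), (37.05409240722656, 36.9305534362793), 26.587005615234375)
blob [131 220  15  14 158] [0.485  0.3127 0.0655] ((485.34515380859375, 313.9429016113281), (30.585702896118164, 34.18808364868164), 0.23675312101840973)
blob [203 223  13  12 147] [0.4799 0.1462 0.0738] ((479.9892272949219, 146.69979858398438), (26.002887725830078, 27.381275177001953), 0.049295224249362946)
blob [224 297   5   5  21] [0.3181 0.1047 0.072 ] ((318.446533203125, 105.13626098632812), (9.508050918579102, 7.926385402679443), 89.54696655273438)
```

View pics/bin0.png

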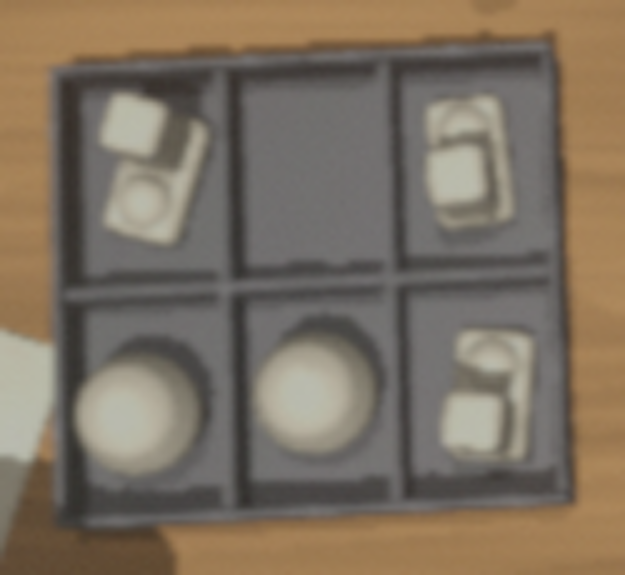

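Three shoes: A (upper left, toe towards −x), B (upper right, toe towards +x) and C (lower right, toe towards +x). Next I'll get the mark angle and refine the shoe yaws.

```bash
cat >> m.py <<'E'
def markang(i,P,h,rng=None):
    g=cv2.cvtColor(i,cv2.COLOR_RGB2GRAY).astype(float); a=np.radians(np.arange(0,360,.5)); out=[]
    prof=[]
    for rr,z in((.143,.098),(.145,.098),(.147,.098),(.131,.05),(.127,.05)):
        row=[]
        for t in a:
            u,v=proj("top",[h[0]+rr*np.cos(t),h[1]+rr*np.sin(t),z]); 
            row.append(float(cv2.getRectSubPix(g.astype(np.float32),(1,1),(float(u),float(v)))[0,0]))
        prof.append(row)
    return np.degrees(a),np.array(prof)
def shoes(P,i,zlo=.066,zhi=.085,box=(.4,.72,.05,.4),zs=(.012,.042)):
    X=P; b=(X[...,0]>box[0])&(X[...,0]<box[1])&(X[...,1]>box[2])&(X[...,1]<box[3])
    m=b&(X[...,2]>zlo)&(X[...,2]<zhi); n,l,s,c=cv2.connectedComponentsWithStats(m.astype(np.uint8)); out=[]
    for k in range(1,n):
        if s[k,4]<70: continue
        q=X[l==k]; q=q[q[:,2]>np.median(q[:,2])-.004]
        (cx,cy),wh,a=cv2.minAreaRect(q[:,:2].astype(np.float32)*1000)
        c0=np.array([cx,cy])/1000
        g=cv2.cvtColor(i,cv2.COLOR_RGB2GRAY)
        d=np.hypot(X[...,0]-c0[0],X[...,1]-c0[1])
        t=X[(d<.058)&(g>130)&(X[...,2]>zs[0])&(X[...,2]<zs[1])]
        tv=t[:,:2].mean(0)-c0 if len(t) else np.zeros(2)
        out.append((c0.round(4),np.round(wh,1),round(a,1),np.median(q[:,2]).round(4),len(t),np.degrees(np.arctan2(tv[1],tv[0])).round(1)))
    return out
E
python3 - <<'E'
from m import *
i=cv2.imread("pics/top0.png")[:,:,::-1].copy(); P=cloud("top",np.load("top0.npy"))
h=np.array([.5289,-.1946])
a,p=markang(i,P,h)
for k in range(5):
    j=np.argsort(p[k])[:8]; print(np.sort(a[j]),p[k][j].astype(int),np.median(p[k]))
for s in shoes(P,i): print(s)
E
```

```text
Traceback (most recent call last):
  File "m.py", line 18, in markang
    u,v=proj("top",[h[0]+rr*np.cos(t),h[1]+rr*np.sin(t),z]);
        ~~~~^^^^^^^^^^^^^^^^^^^^^^^^^^^^^^^^^^^^^^^^^^^^^^^
  File "h.py", line 9, in proj
    c=camera_model(name); K=np.array(c["intrinsics"]); V=np.array(c["view"])
ValueError: time passes only in moves, steps and waits
```

```bash
sed -i 's/^from plant.*/from plant import get_state, snapshot, camera_model as _cm, r\nimport functools\ncamera_model=functools.cache(_cm)/' h.py
python3 - <<'E'
from m import *
i=cv2.imread("pics/top0.png")[:,:,::-1].copy(); P=cloud("top",np.load("top0.npy"))
h=np.array([.5289,-.1946])
a,p=markang(i,P,h)
for k in range(5):
    j=np.argsort(p[k])[:8]; print(np.sort(a[j]),p[k][j].astype(int),np.median(p[k]))
for s in shoes(P,i): print(s)
E
```

```text
[ 76.   76.5  77.   77.5  78.   78.5  79.  302. ] [ 73  82  89  93 107 115 129 134] 155.113037109375
[75.5 76.  76.5 77.  77.5 78.  78.5 79. ] [ 71  76  84  88 103 111 123 131] 158.405029296875
[75.5 76.  76.5 77.  77.5 78.  78.5 79. ] [ 71  72  79  84  95 103 111 121] 157.00514221191406
[ 76.5  77.   77.5  78.  212.  212.5 213.  213.5] [ 87  92  99 104 118 119 119 119] 182.02906799316406
[ 76.5  77.   77.5  78.   78.5 201.5 202.  202.5] [ 82  87  99 106 118 123 124 124] 184.37337493896484
(array([0.6198, 0.3095]), array([26.5, 27.1]), 74.1, np.float64(0.0736), 248, np.float64(174.1))
(array([0.596, 0.157]), array([27. , 28.2]), 4.4, np.float64(0.0744), 165, np.float64(-3.9))
(array([0.48  , 0.1469]), array([26.2, 25.9]), 89.9, np.float64(0.0744), 179, np.float64(-15.8))
```

```bash
cat > to.py <<'E'
# usage: to.py x y z yaw_of_tool_y_deg n : per-row translation (tool frame now) and turn rows
import sys; from h import *
from scipy.spatial.transform import Rotation as R
x,y,z,a,n=map(float,sys.argv[1:6]); s=get_state(); M=R.from_quat(s["eef_rot"]).as_matrix()
d=M.T@(np.array([x,y,z])-s["tool_pos"]); ya=np.degrees(np.arctan2(M[1,1],M[0,1])); t=-((a-ya+180)%360-180)
print("t",round(s["clock"],1),"pos",s["tool_pos"].round(4),"yaw",ya.round(1),"tilt",M[2,2].round(4),"open",round(s["opening"],2))
print("shift total",d.round(4),"row",(d/n).round(4),"| turn deg",round(t,1),"rad",round(np.radians(t),4),"row",round(np.radians(t)/n,4))
# combined: shift rows given in tool frame turning along (equal steps, listed)
E
python3 -m inch '0 -.0268 -.0264 .0025 0 0 0;0 -.0268 -.0264 .0025 0 0 0;0 -.0268 -.0264 .0025 0 0 0;0 -.0268 -.0264 .0025 0 0 0;0 -.0268 -.0264 .0025 0 0 0;0 -.0268 -.0264 .0025 0 0 0;0 -.0268 -.0264 .0025 0 0 0;0 -.0268 -.0264 .0025 0 0 0;0 -.0268 -.0264 .0025 0 0 0;0 -.0268 -.0264 .0025 0 0 0;0 -.0268 -.0264 .0025 0 0 0;0 -.0268 -.0264 .0025 0 0 0;0 -.0268 -.0264 .0025 0 0 0;0 -.0268 -.0264 .0025 0 0 0;0 -.0268 -.0264 .0025 0 0 0;0 -.0268 -.0264 .0025 0 0 0;0 -.0268 -.0264 .0025 0 0 0;0 -.0268 -.0264 .0025 0 0 0;0 -.0268 -.0264 .0025 0 0 0;0 -.0268 -.0264 .0025 0 0 0'
python3 -m inch '0 0 0 0 0 0 .123;0 0 0 0 0 0 .123;0 0 0 0 0 0 .123;0 0 0 0 0 0 .123;0 0 0 0 0 0 .123;0 0 0 0 0 0 .123;0 0 0 0 0 0 .123;0 0 0 0 0 0 .123;0 0 0 0 0 0 .123;0 0 0 0 0 0 .123;0 0 0 0 0 0 .123;0 0 0 0 0 0 .123;0 0 0 0 0 0 .123;0 0 0 0 0 0 .123;0 0 0 0 0 0 .123;0 0 0 0 0 0 .123;0 0 0 0 0 0 .123;0 0 0 0 0 0 .123;0 0 0 0 0 0 .123;0 0 0 0 0 0 .123'
python3 to.py .5415 -.0502 .08 -95 4; python3 -c "
from h import *;print(get_state()['q'].round(2))"
```

```text
clock: 1.77
tool_pos: [0.5429, -0.0508, 0.1993]
eef_rot: [0.134, 0.991, 0.0, -0.0]
contact_force: [1.8, 0.0, 0.2]
opening: 0.506
finger_force: 0.0
clock: 3.43
tool_pos: [0.5423, -0.0486, 0.1994]
eef_rot: [0.979, 0.202, -0.0, -0.0]
contact_force: [-0.1, 0.4, 0.0]
opening: 0.5
finger_force: 0.0
t 3.4 pos [ 0.5423 -0.0486  0.1994] yaw -66.7 tilt -1.0 open 0.5
shift total [-0.0013  0.0013  0.1194] row [-0.0003  0.0003  0.0299] | turn deg 28.3 rad 0.4943 row 0.1236
[-0.24  0.69  0.41  1.88 -0.43  0.66 -0.73]
```

```bash
python3 -m inch '0 0 0 0 0 0 .1236;0 0 0 0 0 0 .1236;0 0 0 0 0 0 .1236;0 0 0 0 0 0 .1236;0 -.0007 .0016 0.0294 0 0 0;0 0 0 .03 0 0 0;0 0 0 .03 0 0 0;0 0 0 .03 0 0 0;0 0 0 0 0 0 0;0 0 0 0 0 0 0'
python3 to.py .5415 -.0502 .08 -95 4
python3 -m inch '-1 0 0 0 0 0 0;-1 0 0 0 0 0 0;-1 0 0 0 0 0 0;-1 0 0 0 0 0 0;-1 0 0 0 0 0 0;-1 0 0 0 0 0 0' 20
```

```text
clock: 4.27
tool_pos: [0.5406, -0.0502, 0.0794]
eef_rot: [0.999, -0.041, -0.002, -0.0]
contact_force: [-0.3, -1.4, 0.4]
opening: 0.499
finger_force: 0.0
t 4.3 pos [ 0.5406 -0.0502  0.0794] yaw -94.7 tilt -1.0 open 0.5
shift total [ 0.0009 -0.0001 -0.0006] row [ 0.0002 -0.     -0.0001] | turn deg 0.3 rad 0.0054 row 0.0014
clock: 4.77
tool_pos: [0.5422, -0.0501, 0.0811]
eef_rot: [0.999, -0.04, 0.001, -0.0]
contact_force: [0.7, 0.8, 4.6]
opening: 0.114
finger_force: 20.0
```

```bash
python3 -m inch '-1 -.0088 .0003 0 0 0 -.0609;-1 -.0088 .0003 0 0 0 -.0609;-1 -.0176 .0011 0 0 0 -.1217;-1 -.0176 .0011 0 0 0 -.1217;-1 -.0176 .0011 0 0 0 -.1217;-1 -.0176 .0011 0 0 0 -.1217;-1 0 0 0 0 0 0;-1 0 0 0 0 0 0' 20
python3 to.py .5415 -.0502 .08 -95 4;python3 -c "
from h import *;s=get_state();print(s['q'].round(2),s['contact_force'],s['moment'],s['tool_pos'][:2]-[.5289,-.1946],np.hypot(*(s['tool_pos'][:2]-[.5289,-.1946])))"
```

```text
clock: 5.43
tool_pos: [0.4565, -0.0695, 0.0809]
eef_rot: [0.966, 0.259, -0.0, -0.001]
contact_force: [-0.8, 3.3, 8.5]
opening: 0.11
finger_force: 20.3
t 5.4 pos [ 0.4565 -0.0695  0.0809] yaw -59.9 tilt -1.0 open 0.11
shift total [0.0832 0.0259 0.0009] row [0.0208 0.0065 0.0002] | turn deg 35.1 rad 0.6118 row 0.153
[-0.02  0.81  0.11  2.18 -0.51  0.17 -0.48] [-0.82675039  3.30462147  8.54510986] [0.53208167 0.14818161 0.27850047] [-0.07239053  0.12508856] 0.14452521345744393
```

```bash
python3 -m inch '-1 -.0176 .0011 0 0 0 -.1217;-1 -.0176 .0011 0 0 0 -.1217;-1 -.0176 .0011 0 0 0 -.1217;-1 -.0176 .0011 0 0 0 -.1217;-1 -.0176 .0011 0 0 0 -.1217;-1 -.0176 .0011 0 0 0 -.1217;-1 0 0 0 0 0 0' 20
cat > st.py <<'E'
from h import *;s=get_state();d=s['tool_pos'][:2]-[.5289,-.1946];print(s['q'].round(2),s['contact_force'].round(1),np.degrees(np.arctan2(d[1],d[0]))%360,np.hypot(*d))
E
python3 st.py
```

```text
clock: 6.02
tool_pos: [0.3908, -0.1533, 0.0809]
eef_rot: [0.81, 0.587, -0.002, -0.0]
contact_force: [-2.7, 1.8, 7.3]
opening: 0.115
finger_force: 20.7
[ 0.26  0.8   0.01  2.3  -0.07  0.05  0.02] [-2.7  1.8  7.3] 163.34788708654133 0.14417190081750964
```

```bash
python3 -m inch '-1 -.0176 .0011 0 0 0 -.1217;-1 -.0176 .0011 0 0 0 -.1217;-1 -.0176 .0011 0 0 0 -.1217;-1 -.0176 .0011 0 0 0 -.1217;-1 -.0176 .0011 0 0 0 -.1217;-1 -.0176 .0011 0 0 0 -.1217;-1 0 0 0 0 0 0' 20;python3 st.py;  python3 -m inch '-1 -.0176 .0011 0 0 0 -.1217;-1 -.0176 .0011 0 0 0 -.1217;-1 -.0176 .0011 0 0 0 -.1217;-1 -.0176 .0011 0 0 0 -.1217;-1 -.0176 .0011 0 0 0 -.1217;-1 -.0088 .0003 0 0 0 -.0609;-1 -.0088 .0003 0 0 0 -.0609;-1 0 0 0 0 0 0;-1 0 0 0 0 0 0;-1 0 0 0 0 0 0' 20;python3 st.py
python3 - <<'E'
from m import *
i,d=snapshot("top"); cv2.imwrite("pics/top1.png",i[:,:,::-1]);P=cloud("top",d)
h=np.array([.5289,-.1946])
a,p=markang(i,P,h)
for k in range(5):
    w=(a>235)&(a<256); j=np.argsort(p[k][w])[:8]; print(np.sort(a[w][j]),p[k][w][j].astype(int),np.median(p[k]))
E
```

```text
clock: 6.6
tool_pos: [0.3991, -0.2577, 0.0809]
eef_rot: [0.547, 0.837, -0.001, 0.001]
contact_force: [-3.0, -1.9, 7.4]
opening: 0.118
finger_force: 20.8
[ 0.54  0.81 -0.1   2.14  0.38  0.2   0.51] [-3.  -1.9  7.4] 205.91142056795132 0.1443156573478998
clock: 7.43
tool_pos: [0.4713, -0.3275, 0.0808]
eef_rot: [0.213, 0.977, -0.001, -0.001]
contact_force: [-2.1, -2.2, 4.4]
opening: 0.112
finger_force: 20.2
[ 0.75  0.89 -0.39  1.84  0.62  0.54  1.09] [-2.1 -2.2  4.4] 246.5794395972813 0.14483806724428475
[249.5 250.  250.5 251.  252.5 253.  253.5 254. ] [30 30 30 30 30 31 31 31] 152.15756225585938
[249.5 250.  250.5 251.  251.5 252.  253.5 254. ] [27 28 29 29 29 29 30 30] 162.33010864257812
[250.  250.5 251.  251.5 252.  252.5 253.5 254. ] [28 29 29 29 29 30 30 30] 150.63788604736328
[245.5 246.  246.5 247.  247.5 248.  248.5 249. ] [36 36 37 37 38 41 41 44] 131.0488510131836
[245.  245.5 246.  246.5 247.  247.5 248.  248.5] [36 37 37 39 41 41 43 45] 152.06353759765625
```

View pics/top1.png

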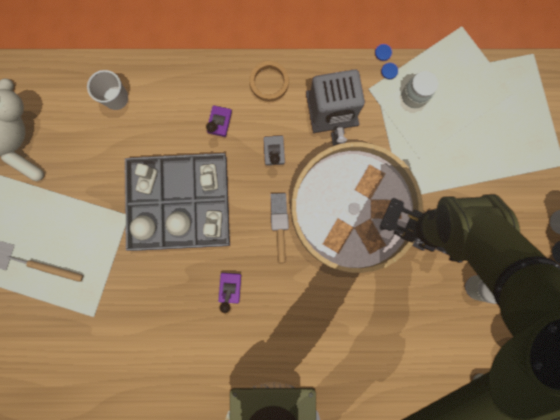

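```bash
python3 -m inch '-1 -.007 .0002 0 0 0 -.048;-1 -.007 .0002 0 0 0 -.048;-1 0 0 0 0 0 0;-1 0 0 0 0 0 0;-1 0 0 0 0 0 0' 20;python3 st.py
python3 -m inch '-.3 0 0 0 0 0 0;-.3 0 0 0 0 0 0;-.3 0 0 0 0 0 0;-.3 0 0 0 0 0 0;-.3 0 0 -.04 0 0 0;-.3 0 0 -.04 0 0 0;-.3 0 0 -.04 0 0 0;-.3 0 0 -.03 0 0 0';
python3 to.py .48 .1469 .17 -3 10; python3 to.py .45 -.03 .23 -3 10
```

```text
clock: 7.9
tool_pos: [0.4845, -0.3326, 0.0809]
eef_rot: [0.166, 0.986, -0.001, -0.001]
contact_force: [-1.1, -3.2, 4.8]
opening: 0.117
finger_force: 20.2
[ 0.77  0.91 -0.43  1.79  0.64  0.58  1.17] [-1.1 -3.2  4.8] 252.1418104055777 0.14494375782056323
clock: 8.57
tool_pos: [0.485, -0.3318, 0.2334]
eef_rot: [0.164, 0.987, 0.0, 0.001]
contact_force: [-0.1, -0.8, 0.6]
opening: 0.348
finger_force: 0.0
t 8.6 pos [ 0.485  -0.3318  0.2334] yaw 71.2 tilt -1.0 open 0.35
shift total [0.1593 0.4514 0.0636] row [0.0159 0.0451 0.0064] | turn deg 74.2 rad 1.2946 row 0.1295
t 8.6 pos [ 0.485  -0.3318  0.2334] yaw 71.2 tilt -1.0 open 0.35
shift total [0.1305 0.2743 0.0035] row [0.0131 0.0274 0.0003] | turn deg 74.2 rad 1.2946 row 0.1295
```

```bash
python3 -m inch '0 .0133 .0376 .0 0 0 0;0 .0133 .0376 .0 0 0 0;0 .0133 .0376 .0 0 0 0;0 .0133 .0376 .0 0 0 0;0 .0133 .0376 .0 0 0 0;0 .0133 .0376 .0 0 0 0;0 .0133 .0376 .0 0 0 0;0 .0133 .0376 .0 0 0 0;0 .0133 .0376 .0 0 0 0;0 .0133 .0376 .0 0 0 0;0 0 0 0 0 0 0'
cat > look.py <<'E'
from m import *
import sys
n=sys.argv[1]
i,d=snapshot("top"); cv2.imwrite(f"pics/{n}.png",i[:,:,::-1]);np.save(n+".npy",d);P=cloud("top",d)
h,z,k=wheel(i,P,(.5289,-.1946)); print("hub",h.round(4),k)
h=np.array([.5289,-.1946])
a,p=markang(i,P,h); w0=float(sys.argv[2])
for k in range(4):
    w=abs((a-w0+180)%360-180)<12; j=np.argsort(p[k][w])[:8]; print(np.sort(a[w][j]),p[k][w][j].astype(int))
for s in shoes(P,i): print("bin",s)
for s in shoes(P,i,.112,.13,(.4,.66,-.33,-.06),(.06,.09)): print("wheel",s)
E
python3 look.py top2 244.6
```

```text
clock: 9.48
tool_pos: [0.4791, 0.0775, 0.2316]
eef_rot: [0.157, 0.988, 0.004, 0.0]
contact_force: [1.0, 0.5, 0.1]
opening: 0.503
finger_force: 0.0
hub [ 0.5297 -0.1947] 1873
[243.5 244.  244.5 245.  245.5 246.  246.5 247. ] [ 71  76  80  92  97 113 119 131]
[243.5 244.  244.5 245.  245.5 246.  246.5 247. ] [ 74  83  85 103 104 125 131 147]
[243.5 244.  244.5 245.  245.5 246.  246.5 247. ] [ 79  81  84 107 109 134 135 151]
[243.5 244.  244.5 245.  245.5 246.  246.5 247. ] [ 78  80  89  89 110 111 131 135]
bin (array([0.6194, 0.3095]), array([27.5, 27.5]), 73.8, np.float64(0.0742), 272, np.float64(173.8))
```

```bash
python3 -m inch '0 0 0 0 0 0 .123;0 0 0 0 0 0 .123;0 0 0 0 0 0 .123;0 0 0 0 0 0 .123;0 0 0 0 0 0 .123;0 0 0 0 0 0 .123;0 0 0 0 0 0 .123;0 0 0 0 0 0 .123;0 0 0 0 0 0 .123;0 0 0 0 0 0 .123;0 0 0 0 0 0 .08;0 0 0 0 0 0 0'
python3 to.py .480 .147 .054 -2 5
```

```text
clock: 10.53
tool_pos: [0.4792, 0.0654, 0.2306]
eef_rot: [0.732, 0.681, -0.001, -0.0]
contact_force: [0.7, 0.4, 0.3]
opening: 0.499
finger_force: 0.0
t 10.5 pos [0.4792 0.0654 0.2306] yaw -4.1 tilt -1.0 open 0.5
shift total [ 0.0815 -0.0048  0.1765] row [ 0.0163 -0.001   0.0353] | turn deg -2.1 rad -0.0365 row -0.0073
```

```bash
python3 -m inch '0 .0272 -.0016 .02 0 0 -.0365;0 .0272 -.0016 .03 0 0 0;0 .0272 -.0016 .03 0 0 0;0 0 0 .03 0 0 0;0 0 0 0.01 0 0 0;0 0 0 0 0 0 0'
python3 to.py .480 .147 .054 -2 2
```

```text
clock: 11.03
tool_pos: [0.4763, 0.1467, 0.1086]
eef_rot: [0.718, 0.696, -0.003, -0.001]
contact_force: [-0.3, -0.1, 0.0]
opening: 0.504
finger_force: 0.0
t 11.0 pos [0.4763 0.1467 0.1086] yaw -1.7 tilt -1.0 open 0.5
shift total [0.0006 0.004  0.0546] row [0.0003 0.002  0.0273] | turn deg 0.3 rad 0.0049 row 0.0025
```

```bash
python3 -m inch '0 .0003 .004 .0 0 0 0;0 0 0 .02 0 0 0;0 0 0 .02 0 0 0;0 0 0 .0146 0 0 0;0 0 0 0 0 0 0;-1 0 0 0 0 0 0;-1 0 0 0 0 0 0;-1 0 0 0 0 0 0;-1 0 0 0 0 0 0;-1 0 0 0 0 0 0' 20
python3 -m inch '-1 0 0 -.02 0 0 0;-1 0 0 -.03 0 0 0;-1 0 0 -.04 0 0 0;-1 0 0 -.04 0 0 0;-1 0 0 -.03 0 0 0;-1 0 0 0 0 0 0';python3 look.py top3 244.6; python3 to.py .5 -.1 .22 -85.4 8
```

```text
clock: 11.87
tool_pos: [0.4826, 0.148, 0.0577]
eef_rot: [0.718, 0.696, 0.001, 0.0]
contact_force: [-1.4, -0.3, 7.3]
opening: 0.318
finger_force: 19.9
clock: 12.37
tool_pos: [0.4854, 0.1495, 0.2223]
eef_rot: [0.718, 0.696, 0.006, 0.002]
contact_force: [0.5, 0.3, -2.7]
opening: 0.317
finger_force: 19.9
hub [ 0.5297 -0.1946] 1888
[243.5 244.  244.5 245.  245.5 246.  246.5 247. ] [ 73  79  81  95 100 117 123 135]
[243.5 244.  244.5 245.  245.5 246.  246.5 247. ] [ 76  85  86 105 106 129 135 151]
[243.5 244.  244.5 245.  245.5 246.  246.5 247. ] [ 81  83  87 110 113 138 140 155]
[243.5 244.  244.5 245.  245.5 246.  246.5 247. ] [ 81  83  91  93 113 115 135 140]
bin (array([0.6203, 0.3096]), array([27.3, 27.9]), 77.3, np.float64(0.0739), 21, np.float64(122.1))
t 12.4 pos [0.4841 0.149  0.2195] yaw -1.8 tilt -1.0 open 0.32
shift total [-0.2483  0.0236 -0.0011] row [-0.031   0.003  -0.0001] | turn deg 83.6 rad 1.4595 row 0.1824
```

View pics/top3.png

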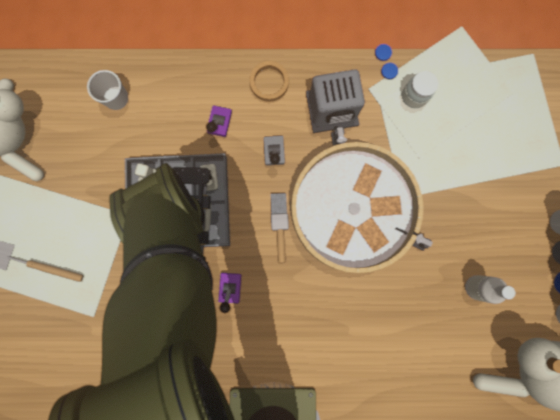

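```bash
python3 -m inch '-1 -.0365 .0057 0 0 0 0;-1 -.0365 .0057 0 0 0 0;-1 -.0365 .0057 0 0 0 0;-1 -.0365 .0057 0 0 0 0;-1 -.0365 .0057 0 0 0 0;-1 -.0365 .0057 0 0 0 0;-1 -.0365 .0057 0 0 0 0;-1 -.0365 .0057 0 0 0 0;-1 -.0365 .0057 0 0 0 0;-1 -.0365 .0057 0 0 0 0;-1 -.0365 .0057 0 0 0 0;-1 0 0 0 0 0 0'
python3 -m inch '-1 0 0 0 0 0 .122;-1 0 0 0 0 0 .122;-1 0 0 0 0 0 .122;-1 0 0 0 0 0 .122;-1 0 0 0 0 0 .122;-1 0 0 0 0 0 .122;-1 0 0 0 0 0 .122;-1 0 0 0 0 0 .122;-1 0 0 0 0 0 .122;-1 0 0 0 0 0 .122;-1 0 0 0 0 0 .122;-1 0 0 0 0 0 .122;-1 0 0 0 0 0 0'
python3 to.py .5341 -.2545 .14 -85.4 3
```

```text
clock: 13.42
tool_pos: [0.5303, -0.2655, 0.2141]
eef_rot: [0.722, 0.692, -0.003, 0.001]
contact_force: [-0.7, -1.7, -1.8]
opening: 0.316
finger_force: 20.0
clock: 14.5
tool_pos: [0.5315, -0.2541, 0.2143]
eef_rot: [0.999, 0.037, -0.002, -0.0]
contact_force: [-0.3, 0.3, -2.2]
opening: 0.319
finger_force: 20.0
t 14.5 pos [ 0.5315 -0.2541  0.2143] yaw -85.8 tilt -1.0 open 0.32
shift total [0.0029 0.0007 0.0743] row [0.001  0.0002 0.0248] | turn deg -0.4 rad -0.0069 row -0.0023
```

```bash
python3 -m inch '-1 .001 .0002 .0248 0 0 0;-1 .001 .0002 .0248 0 0 0;-1 .001 .0002 .0248 0 0 0;-1 0 0 .015 0 0 0;-1 0 0 0.01 0 0 0;-1 0 0 0 0 0 0;-1 0 0 0 0 0 0'
python3 to.py .5341 -.2545 .103 -85.4 3
```

```text
clock: 15.08
tool_pos: [0.5351, -0.2551, 0.1162]
eef_rot: [0.999, 0.039, -0.001, -0.0]
contact_force: [0.1, 0.8, -1.3]
opening: 0.32
finger_force: 20.0
t 15.1 pos [ 0.5351 -0.2551  0.1162] yaw -85.6 tilt -1.0 open 0.32
shift total [-0.0009 -0.0007  0.0132] row [-0.0003 -0.0002  0.0044] | turn deg -0.2 rad -0.0028 row -0.0009
```

```bash
python3 -m inch '-1 -.0009 -.0006 .004 0 0 0;-1 0 0 .004 0 0 0;-1 0 0 .002 0 0 0;-1 0 0 0 0 0 0;-1 0 0 0 0 0 0'; python3 -m inch '-1 0 0 .002 0 0 0;-1 0 0 0 0 0 0;-1 0 0 0 0 0 0'
```

```text
clock: 15.5
tool_pos: [0.5346, -0.2547, 0.1068]
eef_rot: [0.999, 0.038, -0.0, -0.0]
contact_force: [-0.6, -0.6, -1.6]
opening: 0.316
finger_force: 20.0
clock: 15.75
tool_pos: [0.5345, -0.2547, 0.1046]
eef_rot: [0.999, 0.038, -0.0, -0.0]
contact_force: [-0.1, -0.7, -2.2]
opening: 0.319
finger_force: 20.0
```

```bash
python3 -m inch '-1 0 0 .0015 0 0 0;-1 0 0 0 0 0 0'; python3 -m inch '-1 0 0 .0015 0 0 0;-1 0 0 0 0 0 0'; python3 -m inch '-1 0 0 .001 0 0 0;-1 0 0 0 0 0 0'
```

```text
clock: 15.92
tool_pos: [0.5347, -0.2548, 0.1031]
eef_rot: [0.999, 0.038, -0.0, -0.0]
contact_force: [0.5, 0.4, -1.6]
opening: 0.316
finger_force: 20.0
clock: 16.08
tool_pos: [0.5352, -0.2546, 0.1027]
eef_rot: [0.999, 0.038, 0.0, -0.0]
contact_force: [0.4, 1.0, 7.4]
opening: 0.313
finger_force: 20.0
clock: 16.25
tool_pos: [0.5352, -0.2546, 0.1027]
eef_rot: [0.999, 0.038, 0.001, -0.0]
contact_force: [-2.0, 2.8, 14.1]
opening: 0.316
finger_force: 20.0
```

```bash
python3 -m inch '-.15 0 0 -.001 0 0 0;-.15 0 0 0 0 0 0;-.15 0 0 0 0 0 0;-.15 0 0 0 0 0 0;-.15 0 0 -.02 0 0 0;-.15 0 0 -.04 0 0 0;-.15 0 0 -.04 0 0 0;0 0 0 -.02 0 0 0;0 0 0 0 0 0 0'
python3 look.py top4 244.6;python3 to.py .596 .157 .2 6 13
```

```text
clock: 17.0
tool_pos: [0.5371, -0.2564, 0.2263]
eef_rot: [0.999, 0.038, 0.004, 0.002]
contact_force: [0.6, -0.4, -0.2]
opening: 0.499
finger_force: 0.0
hub [ 0.5298 -0.1948] 1347
[251.5 252.  252.5 253.  253.5 254.  254.5 255. ] [47 48 48 48 49 49 50 50]
[250.5 251.  251.5 252.  252.5 253.  253.5 254. ] [49 50 50 50 50 50 50 52]
[251.5 252.  252.5 253.  253.5 254.  254.5 255. ] [50 51 51 51 51 51 52 53]
[244.  244.5 245.  245.5 246.  246.5 247.  247.5] [ 61  68  68  80  87 102 106 125]
bin (array([0.6202, 0.3093]), array([27.5, 27.6]), 75.3, np.float64(0.0736), 303, np.float64(177.5))
bin (array([0.5957, 0.1558]), array([27.1, 26.2]), 1.7, np.float64(0.0746), 284, np.float64(20.8))
t 17.1 pos [ 0.5359 -0.2555  0.2237] yaw -85.6 tilt -1.0 open 0.5
shift total [ 0.0913 -0.4067  0.0232] row [ 0.007  -0.0313  0.0018] | turn deg -91.6 rad -1.5993 row -0.123
```

```bash
python3 -m inch '0 .0083 -.037 .002 0 0 0;0 .0083 -.037 .002 0 0 0;0 .0083 -.037 .002 0 0 0;0 .0083 -.037 .002 0 0 0;0 .0083 -.037 .002 0 0 0;0 .0083 -.037 .002 0 0 0;0 .0083 -.037 .002 0 0 0;0 .0083 -.037 .002 0 0 0;0 .0083 -.037 .002 0 0 0;0 .0083 -.037 .002 0 0 0;0 .0083 -.037 .002 0 0 0;0 0 0 0 0 0 0'
python3 -m inch '0 0 0 0 0 0 -.122;0 0 0 0 0 0 -.122;0 0 0 0 0 0 -.122;0 0 0 0 0 0 -.122;0 0 0 0 0 0 -.122;0 0 0 0 0 0 -.122;0 0 0 0 0 0 -.122;0 0 0 0 0 0 -.122;0 0 0 0 0 0 -.122;0 0 0 0 0 0 -.122;0 0 0 0 0 0 -.122;0 0 0 0 0 0 -.122;0 0 0 0 0 0 -.122;0 0 0 0 0 0 0'
python3 to.py .596 .156 .055 5 5
```

```text
clock: 18.05
tool_pos: [0.5929, 0.1697, 0.1964]
eef_rot: [0.999, 0.045, -0.002, -0.004]
contact_force: [-1.1, 0.9, -0.8]
opening: 0.498
finger_force: 0.0
clock: 19.22
tool_pos: [0.5934, 0.1574, 0.1977]
eef_rot: [0.673, 0.74, -0.001, -0.002]
contact_force: [0.2, -0.2, 0.3]
opening: 0.498
finger_force: 0.0
t 19.2 pos [0.5934 0.1574 0.1977] yaw 5.4 tilt -1.0 open 0.5
shift total [-0.0018  0.0031  0.1427] row [-0.0004  0.0006  0.0285] | turn deg 0.4 rad 0.0072 row 0.0014
```

```bash
python3 -m inch '0 -.0016 .003 .03 0 0 0;0 0 0 .03 0 0 0;0 0 0 .03 0 0 0;0 0 0 .02 0 0 0;0 0 0 .02 0 0 0;0 0 0 .012 0 0 0;0 0 0 0 0 0 0;-1 0 0 0 0 0 0;-1 0 0 0 0 0 0;-1 0 0 0 0 0 0;-1 0 0 0 0 0 0;-1 0 0 0 0 0 0' 20
python3 -m inch '-1 0 0 -.02 0 0 0;-1 0 0 -.03 0 0 0;-1 0 0 -.04 0 0 0;-1 0 0 -.04 0 0 0;-1 0 0 -.03 0 0 0;-1 0 0 0 0 0 0'; python3 to.py .583 -.219 .22 -25.4 10
```

```text
clock: 20.22
tool_pos: [0.5982, 0.157, 0.0587]
eef_rot: [0.674, 0.739, 0.001, 0.0]
contact_force: [-0.7, 0.1, 2.1]
opening: 0.32
finger_force: 19.7
clock: 20.72
tool_pos: [0.6016, 0.158, 0.225]
eef_rot: [0.674, 0.738, 0.006, 0.003]
contact_force: [0.7, 0.2, -0.5]
opening: 0.318
finger_force: 19.7
t 20.7 pos [0.6016 0.158  0.225 ] yaw 5.2 tilt -0.9999 open 0.32
shift total [-0.3738 -0.0527  0.003 ] row [-0.0374 -0.0053  0.0003] | turn deg 30.6 rad 0.5339 row 0.0534
```

```bash
python3 -m inch '-1 -.0374 -.0053 0 0 0 0;-1 -.0374 -.0053 0 0 0 0;-1 -.0374 -.0053 0 0 0 0;-1 -.0374 -.0053 0 0 0 0;-1 -.0374 -.0053 0 0 0 0;-1 -.0374 -.0053 0 0 0 0;-1 -.0374 -.0053 0 0 0 0;-1 -.0374 -.0053 0 0 0 0;-1 -.0374 -.0053 0 0 0 0;-1 -.0374 -.0053 0 0 0 0;-1 0 0 0 0 0 0.1067;-1 0 0 0 0 0 .1067;-1 0 0 0 0 0 .1067;-1 0 0 0 0 0 .1067;-1 0 0 0 0 0 .1067;-1 0 0 0 0 0 0;-1 0 0 0 0 0 0'
python3 to.py .5839 -.2204 .105 -25.4 5
```

```text
clock: 22.13
tool_pos: [0.5788, -0.2204, 0.2171]
eef_rot: [0.844, 0.536, -0.001, -0.0]
contact_force: [0.7, -0.4, -0.6]
opening: 0.316
finger_force: 20.0
t 22.1 pos [ 0.5788 -0.2204  0.2171] yaw -25.2 tilt -1.0 open 0.32
shift total [0.0022 0.0048 0.1121] row [0.0004 0.001  0.0224] | turn deg 0.2 rad 0.0043 row 0.0009
```

```bash
python3 -m inch '-1 .0022 .0045 .03 0 0 0;-1 0 0 .03 0 0 0;-1 0 0 .025 0 0 0;-1 0 0 .015 0 0 0;-1 0 0 0.006 0 0 0;-1 0 0 0 0 0 0;-1 0 0 0 0 0 0'
python3 -m inch '-1 0 0 .002 0 0 0;-1 0 0 .0015 0 0 0;-1 0 0 0 0 0 0;-1 0 0 0 0 0 0'
```

```text
clock: 22.72
tool_pos: [0.5844, -0.2206, 0.112]
eef_rot: [0.845, 0.535, 0.0, -0.0]
contact_force: [0.4, -0.1, -1.5]
opening: 0.315
finger_force: 20.0
clock: 23.05
tool_pos: [0.5844, -0.2205, 0.1086]
eef_rot: [0.845, 0.535, 0.0, 0.0]
contact_force: [0.5, -0.6, -1.0]
opening: 0.318
finger_force: 20.0
```

```bash
python3 -m inch '-1 0 0 .0025 0 0 0;-1 0 0 .001 0 0 0;-1 0 0 0 0 0 0'; python3 -m inch '-1 0 0 .0015 0 0 0;-1 0 0 0 0 0 0'; python3 -m inch '-1 0 0 .001 0 0 0;-1 0 0 0 0 0 0'
```

```text
clock: 23.3
tool_pos: [0.5838, -0.2203, 0.1043]
eef_rot: [0.845, 0.535, -0.0, -0.001]
contact_force: [-0.3, -0.2, -1.7]
opening: 0.314
finger_force: 20.0
clock: 23.47
tool_pos: [0.5841, -0.2202, 0.1036]
eef_rot: [0.845, 0.535, -0.0, -0.0]
contact_force: [-2.1, 1.6, 3.6]
opening: 0.318
finger_force: 20.0
clock: 23.63
tool_pos: [0.584, -0.2202, 0.1035]
eef_rot: [0.845, 0.535, -0.0, -0.0]
contact_force: [-3.0, 1.5, 10.4]
opening: 0.316
finger_force: 20.0
```

```bash
python3 -m inch '-.15 0 0 -.001 0 0 0;-.15 0 0 0 0 0 0;-.15 0 0 0 0 0 0;-.15 0 0 0 0 0 0;-.15 0 0 -.02 0 0 0;-.15 0 0 -.04 0 0 0;-.15 0 0 -.04 0 0 0;0 0 0 -.02 0 0 0;0 0 0 0 0 0 0'
python3 look.py top5 244.6;python3 to.py .62 .3095 .2 -14.5 14
```

```text
clock: 24.38
tool_pos: [0.5872, -0.2216, 0.2283]
eef_rot: [0.845, 0.535, 0.003, 0.004]
contact_force: [0.1, -0.1, 0.7]
opening: 0.502
finger_force: 0.0
hub [ 0.5297 -0.1947] 1195
[248.5 249.  253.  253.5 254.  255.  256.  256.5] [49 49 49 49 49 49 49 49]
[242.5 243.  243.5 250.  250.5 253.  253.5 254. ] [49 49 49 49 49 49 50 50]
[236.  237.5 238.  242.  242.5 243.  243.5 254. ] [49 49 49 49 49 50 50 50]
[253.  253.5 254.  254.5 255.  255.5 256.  256.5] [47 48 48 48 48 49 49 49]
bin (array([0.6202, 0.3092]), array([27.9, 26.6]), 74.7, np.float64(0.0745), 308, np.float64(179.7))
t 24.4 pos [ 0.5857 -0.2211  0.2255] yaw -25.3 tilt -1.0 open 0.5
shift total [ 0.4942 -0.1962  0.025 ] row [ 0.0353 -0.014   0.0018] | turn deg -10.8 rad -0.1892 row -0.0135
```

```bash
python3 -m inch '0 .0353 -.014 .0018 0 0 0;0 .0353 -.014 .0018 0 0 0;0 .0353 -.014 .0018 0 0 0;0 .0353 -.014 .0018 0 0 0;0 .0353 -.014 .0018 0 0 0;0 .0353 -.014 .0018 0 0 0;0 .0353 -.014 .0018 0 0 0;0 .0353 -.014 .0018 0 0 0;0 .0353 -.014 .0018 0 0 0;0 .0353 -.014 .0018 0 0 0;0 .0353 -.014 .0018 0 0 0;0 .0353 -.014 .0018 0 0 0;0 .0353 -.014 .0018 0 0 0;0 .0353 -.014 .0018 0 0 0;0 0 0 0 0 0 -.0945;0 0 0 0 0 0 -.0945;0 0 0 0 0 0 0;0 0 0 0 0 0 0'
python3 to.py .62 .3093 .055 -14.5 5
```

```text
clock: 25.93
tool_pos: [0.6177, 0.3092, 0.1962]
eef_rot: [0.792, 0.611, -0.002, -0.0]
contact_force: [0.3, 0.6, 0.2]
opening: 0.498
finger_force: 0.0
t 25.9 pos [0.6177 0.3092 0.1962] yaw -14.7 tilt -1.0 open 0.5
shift total [0.0009 0.0026 0.1412] row [0.0002 0.0005 0.0282] | turn deg -0.2 rad -0.0029 row -0.0006
```

Run:
```python
from h import *
P=cloud("top",np.load("top5.npy"))
for y in(.29,.31,.33):
    m=(abs(P[...,2]-.044)<.006)&(abs(P[...,1]-y)<.008)&(P[...,0]>.4)&(P[...,0]<.75); x=np.sort(P[m][:,0]); print(y,x.round(3))
```

```text
0.29 [0.433 0.433 0.433 0.435 0.435 0.435 0.435 0.435 0.435 0.435 0.438 0.438
 0.438 0.438 0.438 0.438 0.438 0.461 0.464 0.464 0.466 0.466 0.466 0.466
 0.468 0.469 0.469 0.469 0.471 0.471 0.471 0.473 0.473 0.476 0.476 0.478
 0.478 0.478 0.478 0.48  0.481 0.481 0.483 0.483 0.483 0.483 0.485 0.485
 0.485 0.488 0.488 0.488 0.49  0.49  0.492 0.493 0.493 0.495 0.495 0.497
 0.497 0.499 0.5   0.5   0.502 0.502 0.502 0.505 0.505 0.507 0.507 0.51
 0.543 0.544 0.544 0.544 0.546 0.546 0.546 0.546 0.546 0.546 0.546 0.611
 0.614 0.615 0.616 0.618 0.619 0.621 0.624 0.624 0.627 0.628 0.652 0.653
 0.653 0.653 0.654 0.654 0.654 0.656 0.656 0.656 0.656 0.656 0.659]
0.31 [0.433 0.433 0.433 0.433 0.433 0.433 0.435 0.435 0.435 0.435 0.435 0.435
 0.435 0.435 0.457 0.457 0.457 0.457 0.459 0.459 0.459 0.459 0.459 0.459
 0.459 0.461 0.461 0.509 0.511 0.511 0.512 0.512 0.512 0.544 0.544 0.544
 0.544 0.546 0.546 0.604 0.605 0.606 0.607 0.652 0.652 0.653 0.653 0.653
 0.653 0.654 0.654 0.656 0.656 0.656 0.656 0.656 0.656 0.656]
0.33 [0.433 0.433 0.433 0.433 0.433 0.433 0.435 0.435 0.435 0.435 0.435 0.435
 0.435 0.459 0.459 0.464 0.464 0.507 0.509 0.512 0.541 0.541 0.543 0.544
 0.544 0.546 0.651 0.651 0.651 0.651 0.651 0.652 0.653 0.653 0.653 0.653
 0.653 0.654 0.654 0.655 0.656 0.656 0.656 0.657]
```

```bash
python3 -m inch '-.1 .001 .0024 .03 0 0 0;-.1 0 0 .03 0 0 0;-.1 0 0 .03 0 0 0;-.1 0 0 .02 0 0 0;-.1 0 0 .02 0 0 0;-.1 0 0 .005 0 0 0;-.1 0 0 0 0 0 0;-.1 0 0 0 0 0 0'
python3 -m inch '-1 0 0 0 0 0 0;-1 0 0 0 0 0 0;-1 0 0 0 0 0 0;-1 0 0 0 0 0 0;-1 0 0 0 0 0 0' 20
python3 -m inch '-1 0 0 -.02 0 0 0;-1 0 0 -.03 0 0 0;-1 0 0 -.04 0 0 0;-1 0 0 -.04 0 0 0;-1 0 0 -.03 0 0 0;-1 0 0 0 0 0 0'; python3 to.py .4755 -.169 .22 -25.4 14
```

```text
clock: 26.6
tool_pos: [0.6213, 0.3101, 0.0634]
eef_rot: [0.791, 0.612, 0.0, -0.0]
contact_force: [-1.0, 1.1, 0.1]
opening: 0.45
finger_force: 0.0
clock: 27.02
tool_pos: [0.6216, 0.311, 0.0645]
eef_rot: [0.791, 0.612, 0.001, -0.0]
contact_force: [-0.1, -0.6, 6.2]
opening: 0.312
finger_force: 19.9
clock: 27.52
tool_pos: [0.6248, 0.3123, 0.231]
eef_rot: [0.791, 0.612, 0.007, 0.001]
contact_force: [1.1, 0.3, -1.1]
opening: 0.313
finger_force: 19.9
t 27.5 pos [0.6248 0.3123 0.231 ] yaw -14.5 tilt -0.9999 open 0.31
shift total [-0.5035 -0.0238  0.0058] row [-0.036  -0.0017  0.0004] | turn deg 10.9 rad 0.1895 row 0.0135
```

```bash
python3 -m inch '-1 -.036 -.0017 0 0 0 0;-1 -.036 -.0017 0 0 0 0;-1 -.036 -.0017 0 0 0 0;-1 -.036 -.0017 0 0 0 0;-1 -.036 -.0017 0 0 0 0;-1 -.036 -.0017 0 0 0 0;-1 -.036 -.0017 0 0 0 0;-1 -.036 -.0017 0 0 0 0;-1 -.036 -.0017 0 0 0 0;-1 -.036 -.0017 0 0 0 0;-1 -.036 -.0017 0 0 0 0;-1 -.036 -.0017 0 0 0 0;-1 -.036 -.0017 0 0 0 0;-1 -.036 -.0017 0 0 0 0;-1 0 0 0 0 0 .095;-1 0 0 0 0 0 .095;-1 0 0 0 0 0 0;-1 0 0 0 0 0 0'
python3 to.py .4755 -.169 .1095 -25.4 5
```

```text
clock: 29.02
tool_pos: [0.4715, -0.1713, 0.2226]
eef_rot: [0.844, 0.536, -0.0, -0.001]
contact_force: [0.7, 0.8, -2.0]
opening: 0.317
finger_force: 20.0
t 29.0 pos [ 0.4715 -0.1713  0.2226] yaw -25.2 tilt -1.0 open 0.32
shift total [0.0038 0.0028 0.1131] row [0.0008 0.0006 0.0226] | turn deg 0.2 rad 0.0031 row 0.0006
```

```bash
python3 -m inch '-1 .0037 .0026 .03 0 0 0;-1 0 0 .03 0 0 0;-1 0 0 .025 0 0 0;-1 0 0 .015 0 0 0;-1 0 0 0.008 0 0 0;-1 0 0 .001 0 0 0;-1 0 0 0 0 0 0'
python3 -m inch '-1 0 0 .002 0 0 0;-1 0 0 0 0 0 0;-1 0 0 0 0 0 0'
```

```text
clock: 29.6
tool_pos: [0.4758, -0.1689, 0.1139]
eef_rot: [0.845, 0.535, -0.0, -0.0]
contact_force: [-0.2, -0.3, -1.6]
opening: 0.313
finger_force: 20.0
clock: 29.85
tool_pos: [0.4761, -0.1694, 0.1127]
eef_rot: [0.845, 0.535, 0.0, 0.0]
contact_force: [0.1, -0.4, -0.2]
opening: 0.315
finger_force: 20.0
```

```bash
python3 -m inch '-1 0 0 .002 0 0 0;-1 0 0 0 0 0 0';python3 -m inch '-1 0 0 .0015 0 0 0;-1 0 0 0 0 0 0';python3 -m inch '-1 0 0 .001 0 0 0;-1 0 0 0 0 0 0'
```

```text
clock: 30.02
tool_pos: [0.4757, -0.1693, 0.1101]
eef_rot: [0.845, 0.534, -0.0, -0.0]
contact_force: [-0.7, -0.3, -0.6]
opening: 0.317
finger_force: 20.0
clock: 30.18
tool_pos: [0.4757, -0.1691, 0.1092]
eef_rot: [0.845, 0.535, 0.0, -0.0]
contact_force: [-2.0, 0.9, 7.3]
opening: 0.313
finger_force: 20.0
clock: 30.35
tool_pos: [0.4757, -0.169, 0.1092]
eef_rot: [0.845, 0.535, 0.0, 0.0]
contact_force: [-2.5, 1.7, 18.3]
opening: 0.316
finger_force: 20.0
```

```bash
python3 -m inch '-.15 0 0 -.001 0 0 0;-.15 0 0 0 0 0 0;-.15 0 0 0 0 0 0;-.15 0 0 0 0 0 0;-.15 0 0 -.02 0 0 0;-.15 0 0 -.04 0 0 0;-.15 0 0 -.04 0 0 0;0 0 0 -.02 0 0 0;0 .03 -.014 0 0 0 0;0 .03 -.014 0 0 0 0;0 .03 -.014 0 0 0 0;0 .03 -.014 0 0 0 0;0 .03 -.014 0 0 0 0;0 .03 -.014 0 0 0 0;0 .03 -.014 0 0 0 0;0 .03 -.014 0 0 0 0;0 0 0 0 0 0 0;0 0 0 0 0 0 0;0 0 0 0 0 0 0'
python3 look.py top6 244.6
```

```text
clock: 31.93
tool_pos: [0.4771, 0.0948, 0.2282]
eef_rot: [0.845, 0.534, -0.001, -0.0]
contact_force: [-0.2, -0.9, 0.8]
opening: 0.499
finger_force: 0.0
hub [ 0.5297 -0.1947] 1875
[243.5 244.  244.5 245.  245.5 246.  246.5 247. ] [ 71  76  81  91 100 112 123 131]
[243.5 244.  244.5 245.  245.5 246.  246.5 247. ] [ 75  81  90 100 111 123 139 146]
[243.5 244.  244.5 245.  245.5 246.  246.5 247. ] [ 79  82  92 103 121 129 148 148]
[243.5 244.  244.5 245.  245.5 246.  246.5 247. ] [ 79  81  89  90 110 111 131 135]
wheel (array([ 0.5839, -0.2199]), array([28.1, 28.2]), 65.7, np.float64(0.1191), 178, np.float64(-24.1))
wheel (array([ 0.5352, -0.2546]), array([27.4, 27.8]), 6.2, np.float64(0.119), 223, np.float64(-87.0))
wheel (array([ 0.4755, -0.1693]), array([27.9, 27.1]), 63.4, np.float64(0.1193), 249, np.float64(154.1))
```

View pics/top6.png

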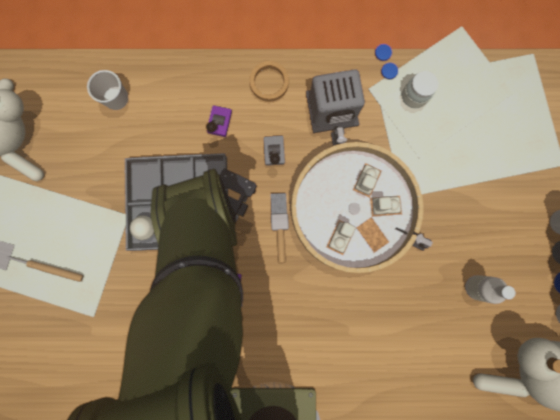

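The three shoes stand on pads 4, 3 and 1 at (368,181), (386,206) and (341,236), toes out. The mark is still at the loading pointer. Now I'll grip the rim at 80°.

```bash
sed -i 's/\.5289,-.1946/.5297,-.1947/' st.py; python3 -m inch '0 0 0 0 0 0 .1185;0 0 0 0 0 0 .1185;0 0 0 0 0 0 .1185;0 0 0 0 0 0 .1185;0 0 0 0 0 0 .1185;0 0 0 0 0 0 .1185;0 0 0 0 0 0 .1185;0 0 0 0 0 0 .1185;0 0 0 0 0 0 .1185;0 0 0 0 0 0 .1185;0 0 0 0 0 0 .1185;0 0 0 0 0 0 0;0 0 0 0 0 0 0'
python3 to.py .5549 -.0519 .08 -100 5
```

```text
clock: 33.07
tool_pos: [0.4774, 0.0941, 0.2285]
eef_rot: [0.996, -0.087, -0.0, 0.0]
contact_force: [0.3, -0.2, -0.6]
opening: 0.499
finger_force: 0.0
t 33.1 pos [0.4774 0.0941 0.2285] yaw -100.0 tilt -1.0 open 0.5
shift total [0.1019 0.1302 0.1485] row [0.0204 0.026  0.0297] | turn deg -0.0 rad -0.0005 row -0.0001
```

```bash
python3 -m inch '0 .0204 .026 0 0 0 0;0 .0204 .026 0 0 0 0;0 .0204 .026 0 0 0 0;0 .0204 .026 0 0 0 0;0 .0204 .026 0 0 0 0;0 0 0 .035 0 0 0;0 0 0 .035 0 0 0;0 0 0 .03 0 0 0;0 0 0 0 0 0 0;0 0 0 0 0 0 0'
python3 to.py .5549 -.0519 .08 -100 2
```

```text
clock: 33.9
tool_pos: [0.5539, -0.0509, 0.1277]
eef_rot: [0.996, -0.087, -0.002, -0.0]
contact_force: [-0.6, 0.2, 0.6]
opening: 0.504
finger_force: 0.0
t 33.9 pos [ 0.5539 -0.0509  0.1277] yaw -100.0 tilt -1.0 open 0.5
shift total [0.0013 0.0008 0.0477] row [0.0006 0.0004 0.0238] | turn deg -0.0 rad -0.0006 row -0.0003
```

```bash
python3 -m inch '0 .0012 .0007 .024 0 0 0;0 0 0 .0236 0 0 0;0 0 0 0 0 0 0;0 0 0 0 0 0 0;-1 0 0 0 0 0 0;-1 0 0 0 0 0 0;-1 0 0 0 0 0 0;-1 0 0 0 0 0 0;-1 0 0 0 0 0 0;-1 0 0 0 0 0 0' 20; python3 st.py
python3 -m inch '-1 -.0063 .0002 0 0 0 -.0436;-1 -.0063 .0001 0 0 0 -.0436;-1 -.0126 .0006 0 0 0 -.0873;-1 -.0126 .0006 0 0 0 -.0873;-1 -.0126 .0006 0 0 0 -.0873;-1 -.0126 .0006 0 0 0 -.0873;-1 -.0126 .0006 0 0 0 -.0873;-1 -.0126 .0006 0 0 0 -.0873;-1 -.0126 .0006 0 0 0 -.0873;-1 -.0126 .0006 0 0 0 -.0873;-1 -.0126 .0006 0 0 0 -.0873;-1 -.0126 .0006 0 0 0 -.0873;-1 -.0126 .0006 0 0 0 -.0873;-1 -.0126 .0006 0 0 0 -.0873;-1 0 0 0 0 0 0' 20; python3 st.py
```

```text
clock: 34.73
tool_pos: [0.5562, -0.052, 0.0814]
eef_rot: [0.996, -0.088, 0.0, 0.0]
contact_force: [-0.0, -1.9, 4.5]
opening: 0.116
finger_force: 19.9
[-0.11  0.87  0.21  1.9  -0.41  0.41 -1.34] [-0.  -1.9  4.5] 79.47269239871683 0.14516161948942657
clock: 35.98
tool_pos: [0.4099, -0.113, 0.0813]
eef_rot: [0.887, 0.462, -0.002, -0.001]
contact_force: [-2.0, -0.0, 8.1]
opening: 0.117
finger_force: 20.3
[ 0.17  0.8  -0.01  2.28  0.16  0.07 -0.62] [-2.  -0.   8.1] 145.71059505122773 0.14505764176488603
```

```bash
python3 -m inch '-1 -.0126 .0006 0 0 0 -.0873;-1 -.0126 .0006 0 0 0 -.0873;-1 -.0126 .0006 0 0 0 -.0873;-1 -.0126 .0006 0 0 0 -.0873;-1 -.0126 .0006 0 0 0 -.0873;-1 -.0126 .0006 0 0 0 -.0873;-1 -.0126 .0006 0 0 0 -.0873;-1 -.0126 .0006 0 0 0 -.0873;-1 -.0126 .0006 0 0 0 -.0873;-1 -.0126 .0006 0 0 0 -.0873;-1 -.0063 .0002 0 0 0 -.0436;-1 -.0063 .0001 0 0 0 -.0436;-1 0 0 0 0 0 0;-1 0 0 0 0 0 0;-1 0 0 0 0 0 0' 20; python3 st.py; python3 look.py top7 9.5
```

```text
clock: 37.23
tool_pos: [0.3936, -0.2448, 0.0813]
eef_rot: [0.575, 0.818, -0.002, -0.001]
contact_force: [-4.2, -3.0, 7.7]
opening: 0.116
finger_force: 20.2
[ 0.59  0.81 -0.22  2.17  0.74  0.24  0.05] [-4.2 -3.   7.7] 200.2223356183998 0.1450468276727022
hub [ 0.5297 -0.1946] 1694
[2.5 3.  3.5 4.  4.5 5.  5.5 6. ] [ 85  86  93 104 117 126 136 141]
[2.5 3.  3.5 4.  4.5 5.  5.5 6. ] [ 84  89  94 107 118 133 138 149]
[2.5 3.  3.5 4.  4.5 5.  5.5 6. ] [ 83  90  94 107 115 132 135 149]
[2.5 3.  3.5 4.  4.5 5.  5.5 6. ] [ 96  97 112 115 130 134 152 156]
wheel (array([ 0.5783, -0.1595]), array([27.6, 27.5]), 34.0, np.float64(0.1194), 210, np.float64(45.1))
wheel (array([ 0.5357, -0.2545]), array([27.7, 28.2]), 6.5, np.float64(0.1194), 148, np.float64(-88.3))
wheel (array([ 0.524 , -0.1355]), array([27.6, 26.7]), 8.2, np.float64(0.1193), 280, np.float64(85.8))
```

```bash
cat > mk.py <<'E'
from m import *
h=np.array([.5297,-.1947])
def c(n,w0):
    i=cv2.imread(f"pics/{n}.png")[:,:,::-1].copy(); a,p=markang(i,None,h); d=(a-w0+180)%360-180; m=abs(d)<9
    o=[]
    for q in p:
        base=np.median(q[(abs(d)<12)&(abs(d)>5)]); w=np.clip(base-q[m]-15,0,None); o.append(w0+(w*d[m]).sum()/w.sum())
    return np.round(o,2)
if __name__=="__main__":
    import sys
    for n,a in zip(sys.argv[1::2],sys.argv[2::2]): print(n,c(n,float(a)))
E
python3 mk.py top0 77 top2 245 top6 245 top7 4.5
```

```text
top0 [77.66 77.66 77.7  77.66 77.7 ]
top2 [244.81 244.76 244.7  244.49 244.97]
top6 [244.84 244.85 244.88 244.48 244.98]
top7 [4.46 4.5  4.52 4.35 4.47]
```

```bash
python3 -m inch '-1 -.0063 .0002 0 0 0 -.0436;-1 -.0063 .0001 0 0 0 -.0436;-1 0 0 0 0 0 0;-1 0 0 0 0 0 0;-1 0 0 0 0 0 0;-1 0 0 0 0 0 0' 20; python3 st.py; python3 look.py top8 9.5 >/dev/null; python3 mk.py top8 9.5
```

```text
clock: 37.78
tool_pos: [0.3985, -0.2566, 0.0813]
eef_rot: [0.539, 0.842, -0.002, -0.001]
contact_force: [-4.1, -2.8, 7.5]
opening: 0.116
finger_force: 20.2
[ 0.64  0.82 -0.27  2.14  0.77  0.29  0.14] [-4.1 -2.8  7.5] 205.27115520021272 0.14505934006911392
top8 [9.55 9.55 9.53 9.49 9.46]
```

```bash
python3 -m inch '-.3 0 0 0 0 0 0;-.3 0 0 0 0 0 0;-.3 0 0 0 0 0 0;-.3 0 0 0 0 0 0;-.3 0 0 -.03 0 0 0;-.3 0 0 -.04 0 0 0;-.3 0 0 -.04 0 0 0;-.3 0 0 -.03 0 0 0;-1 0 0 0 0 0 0;-1 0 0 0 0 0 0'
python3 look.py top9 9.5; python3 mk.py top9 9.5
python3 - <<'E'
from m import *
i=cv2.imread("pics/top9.png")[:,:,::-1].copy(); P=cloud("top",np.load("top9.npy"))
m=(P[...,0]>.55)&(P[...,0]<.72)&(P[...,1]>-.045)&(P[...,1]<.04)&(P[...,2]>.06)
q=P[m]; print(len(q),q.mean(0),q.min(0),q.max(0))
m2=m&(P[...,2]>.09);q=P[m2];print(len(q),q.mean(0),q.min(0),q.max(0))
m=(P[...,0]>.55)&(P[...,0]<.72)&(P[...,1]>-.045)&(P[...,1]<.04)&(P[...,2]>.012)&(P[...,2]<.045)&(i.max(2)>70)
q=P[m];print("box",len(q),q.min(0),q.max(0),np.median(q,0))
E
python3 to.py .58 -.008 .22 90 8
```

```text
clock: 38.67
tool_pos: [0.4015, -0.2555, 0.2222]
eef_rot: [0.538, 0.843, 0.0, 0.001]
contact_force: [0.2, 0.3, 0.1]
opening: 0.219
finger_force: 0.0
hub [ 0.5296 -0.1947] 1704
[ 8.   8.5  9.   9.5 10.  10.5 11.  11.5] [ 76  85  88  99 102 122 122 140]
[ 8.   8.5  9.   9.5 10.  10.5 11.  11.5] [ 78  88  90 104 106 126 128 145]
[ 7.5  8.   8.5  9.   9.5 10.  10.5 11. ] [ 80  86  89 104 107 124 131 145]
[ 7.5  8.   8.5  9.   9.5 10.  10.5 11. ] [ 98 105 115 115 140 141 160 165]
wheel (array([ 0.5748, -0.1556]), array([27.3, 25.8]), 43.4, np.float64(0.1198), 237, np.float64(53.2))
wheel (array([ 0.5408, -0.2535]), array([28.3, 28.6]), 10.8, np.float64(0.1194), 143, np.float64(-84.0))
wheel (array([ 0.5183, -0.136 ]), array([27.4, 27.8]), 11.4, np.float64(0.1196), 321, np.float64(86.0))
top9 [9.58 9.55 9.53 9.41 9.44]
100 [ 0.64083144 -0.0059054   0.09956971] [ 0.6289965  -0.01749822  0.06073055] [0.66443548 0.00575545 0.10633044]
97 [ 0.64014454 -0.00591584  0.10069185] [ 0.6289965  -0.01749822  0.09052106] [0.65432209 0.00575545 0.10633044]
box 585 [ 0.55036121 -0.03242015  0.0122988 ] [0.71437097 0.02229304 0.03987628] [ 0.67514474 -0.00763989  0.02459383]
t 38.7 pos [ 0.4005 -0.2552  0.2209] yaw 24.9 tilt -1.0 open 0.18
shift total [0.1485 0.267  0.0009] row [0.0186 0.0334 0.0001] | turn deg -65.1 rad -1.1356 row -0.1419
```

```bash
python3 -m inch '-1 .0186 .0334 0 0 0 0;-1 .0186 .0334 0 0 0 0;-1 .0186 .0334 0 0 0 0;-1 .0186 .0334 0 0 0 0;-1 .0186 .0334 0 0 0 0;-1 .0186 .0334 0 0 0 0;-1 .0186 .0334 0 0 0 0;-1 .0186 .0334 0 0 0 0;-1 0 0 0 0 0 -.1135;-1 0 0 0 0 0 -.1135;-1 0 0 0 0 0 -.1135;-1 0 0 0 0 0 -.1135;-1 0 0 0 0 0 -.1135;-1 0 0 0 0 0 -.1135;-1 0 0 0 0 0 -.1135;-1 0 0 0 0 0 -.1135;-1 0 0 0 0 0 -.1135;-1 0 0 0 0 0 -.1135;-1 0 0 0 0 0 0;-1 0 0 0 0 0 0'
python3 to.py .595 -.006 .089 90 4
```

```text
clock: 40.38
tool_pos: [0.5791, -0.0074, 0.2189]
eef_rot: [0.001, 1.0, 0.0, -0.002]
contact_force: [-0.1, -0.1, 0.6]
opening: 0.005
finger_force: 0.0
t 40.4 pos [ 0.5791 -0.0074  0.2189] yaw 89.8 tilt -1.0 open 0.0
shift total [-0.0164  0.0014  0.1299] row [-0.0041  0.0003  0.0325] | turn deg -0.2 rad -0.0028 row -0.0007
```

```bash
python3 -m inch '-1 -.0041 .0003 .0325 0 0 0;-1 -.0041 .0003 .0325 0 0 0;-1 -.0041 .0003 .0325 0 0 0;-1 -.0041 .0003 .0325 0 0 0;-1 0 0 0 0 0 0;-1 0 0 0 0 0 0;-1 -.01 0 0 0 0 0;-1 -.01 0 0 0 0 0;-1 -.01 0 0 0 0 0;-1 -.01 0 0 0 0 0;-1 -.01 0 0 0 0 0;-1 -.01 0 0 0 0 0;-1 -.01 0 0 0 0 0;-1 -.01 0 0 0 0 0;-1 -.01 0 0 0 0 0'
python3 -m inch '-1 -.005 0 0 0 0 0;-1 -.003 0 0 0 0 0;-1 0 0 0 0 0 0'
```

```text
clock: 41.63
tool_pos: [0.687, -0.005, 0.0937]
eef_rot: [0.0, 1.0, 0.001, 0.001]
contact_force: [-0.8, 0.6, -0.7]
opening: 0.007
finger_force: 0.7
clock: 41.88
tool_pos: [0.695, -0.0057, 0.0922]
eef_rot: [0.0, 1.0, 0.001, 0.001]
contact_force: [0.1, 0.5, -0.2]
opening: 0.005
finger_force: 0.0
```

```bash
python3 -m inch '-1 -.004 0 0 0 0 0;-1 0 0 0 0 0 0;-1 0 0 0 0 0 0'; python3 -m inch '-1 -.003 0 0 0 0 0;-1 0 0 0 0 0 0'; python3 -m inch '-1 -.003 0 0 0 0 0;-1 0 0 0 0 0 0'
python3 - <<'E'
from m import *
i,d=snapshot("scene"); cv2.imwrite("pics/sc1.png",cv2.resize(i[160:330,200:440],None,fx=3,fy=3)[:,:,::-1])
E
```

```text
clock: 42.13
tool_pos: [0.6959, -0.0056, 0.0914]
eef_rot: [-0.0, 1.0, 0.0, -0.003]
contact_force: [-6.6, 0.6, 5.8]
opening: 0.003
finger_force: 3.4
clock: 42.3
tool_pos: [0.6964, -0.0053, 0.0911]
eef_rot: [-0.001, 1.0, -0.0, -0.006]
contact_force: [-13.2, 0.3, 7.9]
opening: 0.004
finger_force: 6.2
clock: 42.47
tool_pos: [0.6968, -0.005, 0.0908]
eef_rot: [-0.002, 1.0, -0.001, -0.008]
contact_force: [-19.6, 1.4, 12.0]
opening: 0.009
finger_force: 9.5
```

View pics/sc1.png

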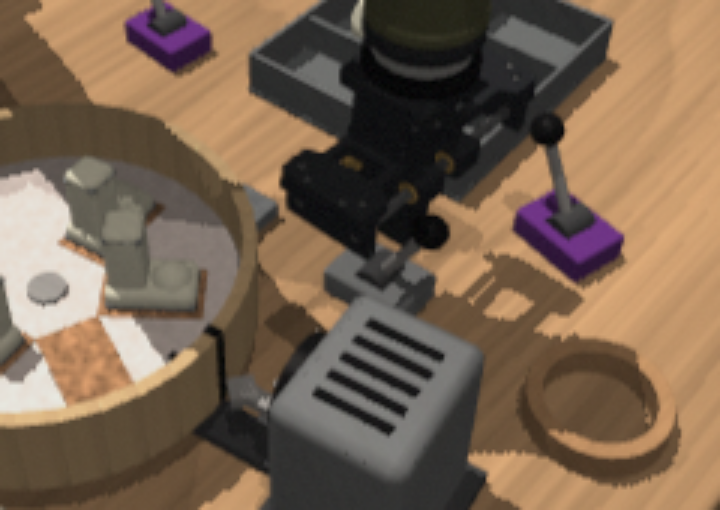

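At its stop, the lever leans away from the robot, with the ball at (430,232). I'll back off, rise, check the whole scene and hand in.

```bash
python3 -m inch '-1 .01 0 0 0 0 0;-1 .02 0 0 0 0 0;-1 .03 0 0 0 0 0;-1 .02 0 -.02 0 0 0;-1 0 0 -.04 0 0 0;-1 0 0 -.04 0 0 0;-1 .03 0 -.04 0 0 0;-1 .03 -.03 0 0 0 0;-1 .0 .04 0 0 0 0;-1 0 .04 0 0 0 0;-1 0 .04 0 0 0 0;-1 0 .04 0 0 0 0;-1 0 .04 0 0 0 0;-1 0 0 0 0 0 0;-1 0 0 0 0 0 0;-1 0 0 0 0 0 0'
python3 look.py top10 9.5; python3 mk.py top10 9.5
python3 - <<'E'
from m import *
P=cloud("top",np.load("top10.npy"))
m=(P[...,0]>.55)&(P[...,0]<.78)&(P[...,1]>-.045)&(P[...,1]<.04)&(P[...,2]>.08)&(P[...,2]<.12)
q=P[m]; print(len(q),q.mean(0))
E
```

```text
clock: 43.85
tool_pos: [0.5701, 0.1634, 0.2243]
eef_rot: [0.0, 1.0, -0.001, -0.0]
contact_force: [-0.1, -0.4, -0.5]
opening: 0.006
finger_force: 0.0
hub [ 0.5296 -0.1946] 1148
[ 8.   8.5  9.   9.5 10.  10.5 11.  11.5] [ 87  99 100 113 116 137 138 157]
[ 8.   8.5  9.   9.5 10.  10.5 11.  11.5] [ 88  99 103 116 120 141 144 162]
[ 7.5  8.   8.5  9.   9.5 10.  10.5 11. ] [ 90  96 102 117 122 139 146 161]
[ 7.5  8.   8.5  9.   9.5 10.  10.5 11. ] [112 120 129 131 155 157 176 182]
wheel (array([ 0.5746, -0.1554]), array([27.2, 27.3]), 44.8, np.float64(0.1191), 278, np.float64(52.3))
wheel (array([ 0.5414, -0.2536]), array([27.5, 27.7]), 11.3, np.float64(0.1194), 195, np.float64(-91.3))
wheel (array([ 0.5244, -0.1348]), array([16.1, 27.1]), 11.7, np.float64(0.1193), 146, np.float64(15.9))
top10 [9.56 9.54 9.53 9.42 9.44]
100 [ 0.71620621 -0.00109439  0.09998062]
```

View pics/top10.png

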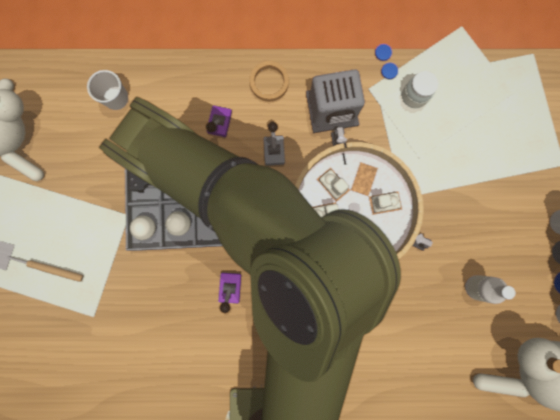

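```bash
python3 -m inch '-1 .01 .04 -.01 0 0 0;-1 .01 .04 -.01 0 0 0;-1 .01 .04 -.01 0 0 0;-1 .01 .04 -.01 0 0 0;-1 .01 .04 -.01 0 0 0;-1 .01 .04 -.01 0 0 0;-1 .0 .0 0 0 0 -.12;-1 .0 .0 0 0 0 -.12;-1 .0 .0 0 0 0 -.12;-1 .0 .0 0 0 0 -.12;-1 .0 .0 0 0 0 -.12;-1 .0 .0 0 0 0 -.12;-1 0 0 0 0 0 0;-1 0 0 0 0 0 0'
python3 look.py top11 9.5|grep wheel; python3 mk.py top11 9.5
```

```text
clock: 45.07
tool_pos: [0.5123, 0.3981, 0.2829]
eef_rot: [-0.349, 0.937, -0.0, -0.0]
contact_force: [0.1, -0.0, 0.3]
opening: 0.004
finger_force: 0.0
wheel (array([ 0.575 , -0.1556]), array([27.4, 26. ]), 42.9, np.float64(0.1193), 266, np.float64(52.7))
wheel (array([ 0.5408, -0.2534]), array([27.5, 27.5]), 8.0, np.float64(0.1195), 192, np.float64(-90.8))
wheel (array([ 0.519, -0.136]), array([26.7, 28.4]), 7.9, np.float64(0.1195), 342, np.float64(85.7))
top11 [9.56 9.54 9.52 9.41 9.44]
```

View pics/top11.png

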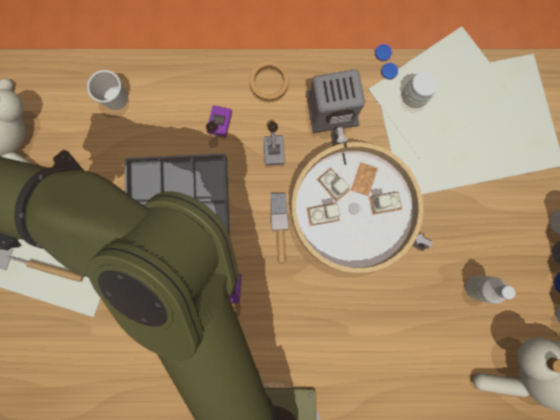

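The mark is at the blower pointer (343,150), the shoes stand on pads at (386,202), (333,184) and (323,214), and the lever is on. The brush hasn't moved.

```bash
python3 -c "
from plant import r
print(r.finish_job())"
```

```text
the job is handed in; nothing more can be done
None
```

The job is handed in (no verdict came back): all three shoes stand on their own pads toe outwards, the mark faces the blower's pointer, the switch is on, the brush has not moved, and the heads had not moved when last in view, just before the arm's final withdrawal.

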